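# Third hand at the bearing preload fixture

## Robot

A 6-joint arm with a two-finger parallel gripper is mounted at the origin on the work surface. World frame = base frame: x ahead of the robot, y to its left, z up, the work surface at z = 0. Lengths are in mm, angles in rad, forces in N, time in s.
With the tool pointing down it reaches from about 275 to 750 mm from the base axis. Payload 10.2 kg.
Tool frame: the origin (TCP) lies between the finger pads; the fingertips stand 19 mm ahead of it and the grasp point (between the pads) is the TCP; z points along the fingers, y is the line along which they close (so a half turn about z gives the same grasp; the last joint's range is limited). The gripper opens to 85 mm and grips with 20 to 120 N. Pads are 22 mm wide; open, the fingers measure 114 mm over their backs; the gripper's body (76 mm by 85 mm) begins 54 mm behind the grasp point. The pads swing forward as they close: fully open they stand 13 mm farther back than shut.
Start: joints at [-1.4, 0.313, 1.498, -0, 1.331, -0.223], TCP at [201.431, -484.827, 250.294] pointing down, gripper open.
Joint ranges: [-2.94, 2.94], [-0.97, 2.17], [0.19, 2.56], [-1.23, 4.37], [0.02, 3.11], [-2.88, 2.88]. Speed limits (rad/s): [2.39, 2.39, 3.01, 3.14, 3.14, 3.14].

## Interface

Orientations are given as a unit quaternion [w, x, y, z].
In Python, from rig import sense, capture, finish_job gives the robot as it stands. The module is installed in compiled form; this text tells all that it offers.
- The arm moves only by the tool move_arm, never from a script. Its argument "moves" is a list of rows, each an object with "turn": the turn, a rotation vector about the tool's x, y, z in rad, a list of three; "translation": the shift along the tool's x, y, z in mm, a list of three; "hand": the opening, from 0 (shut) to 1 (fully open). In form: [{"turn": [wx, wy, wz], "translation": [x, y, z], "hand": hand}, ...]. A call has 1 to 10 rows; each row shifts and turns the commanded pose from where the row before left it, along the tool's axes as they then stand; what a row does not reach is not made up. A row lasts 1/12 s, in which the tool goes at most 41.7 mm and 7.16 degrees, less where a joint would pass 70% of its speed; a pose out of reach is approached as far as the arm can. A call with a gripper value outside its range is refused whole. The fingers move at their own pace and stop on an object; "grip_force" is the grip in N (left out, the last holds). Time passes only in rows, so rows that do not move let the fingers close. It gives the time, the measured TCP pose, the force, the opening and the grip force at its end, in the units of the state.
- sense(): the state, without advancing time (a new reading comes with each control period).
- capture(name): name is "side" or "top" or "wrist"; returns a dict with "image" (420x560x3 uint8, blue, green, red), "z_map" (420x560 float32, mm along the optical axis (not along the pixel's ray), 0 where there is no reading), "vertical_fov" (degrees; the focal length in pixels is half the picture's height over the tangent of half this angle, whatever the lens; pixels are square), "cx", "cy" (the principal point, pixels), "R" (3x3) and "t" (3): a world point X has camera coordinates R X + t; the wrist camera has in their place "T_tool_cam" (4x4, takes a point from camera to tool coordinates, whose origin is the TCP and whose axes are the flange's). Camera axes: x right, y down, z forward; pixel columns grow to the right and rows downward; lengths in mm; the calibration is good to about 2 mm. A picture is of the moment at which its call begins: read the wrist's pose just before it.
- finish_job(): hands the job in; it is judged then, once.
The state is a dict: "time_s": time; "joints": joint angles; "dq": joint speeds; "tau": joint torques, N m; "eef_pos": TCP position; "ee_rot": TCP orientation; "force": force on the tool from outside, world axes, zero at the start; "wrist_torque": the same for the moment, N m; "grip_width": opening from 0.0 (shut) to 1.0 (fully open); "grip_force": force on a finger pad.
Only numpy, scipy, OpenCV 4.12 (cv2) and the standard library are available. Lean on these libraries where they do the work, as an engineer would, in place of code of your own. Each camera call takes 0.05 s, during which the arm holds its last target. There are 200 camera calls.

## Task

Pick up the aluminium bearing block from the bench, set it flat in the guide channel of the preload fixture, clear of the sprung nose, and then slide it along the channel against the nose until the nose's pointer stands between the ribs of the marker saddle. Keep pressing steadily like that for three seconds and finish while still holding it there, so that a colleague can bolt the block down; never drive the nose to the end of its travel, and leave the other things on the bench alone.

Things in the scene. Friction and masses are not known exactly. Their poses are not given: they have to be found in the camera images.
- block: Loose aluminium bearing block, about 0.3 kg: foot flange 76 (x) x 40 (y) x 12 mm high with 2 bolt holes; on it a body 44 (x) x 32 (y) mm, top 46 mm above the underside, to be gripped across its 32 mm, above the flange. A dark round bearing, 29 mm across, in each end face (+x, -x), centred 30 mm up. Same both ways round. Origin: centre of the underside, z up.
- fixture: Fixed fixture: dark steel bed, x -140 to 145, 120 wide, top 15 mm above the bench. Origin: on the bench in the middle, z up, x = pressing direction. Two rails 8 mm high over the bed, 12 wide, x -140 to 50, form a channel 46 mm wide centred on y = 0 for the block's flange. A blue spring housing (x 55 to 140, 90 wide, top 63 mm above the bench) closes the +x end.
- anvil: Sprung nose: steel bar, 24 mm diameter, out of the blue housing towards the fixture's -x, axis 45 mm above the bench, so it meets the bearing in the block's end face, passing over the flange. Origin: centre of its front face, at fixture x = 0 at rest. Slides along +x against a spring of 0.7 N per mm; hard end at 36 mm. Springs back when let go.
- pointer (a point): Tip of the upright steel pointer blade (4 mm thick along x, 12 wide, 12 above the housing) that sticks out of the slot in the housing's top and moves with the nose: always 80 mm behind the nose's face, so fixture x = 80 mm at rest; 75 mm above the bench.
- marker: Aluminium saddle fixed on the housing's top astride the slot: on each side of the slot two ribs 12 mm high, inner faces 14 mm apart along x. Origin: midway between the ribs, on the housing's top; x along the fixture's x. It sits 9 to 25 mm further along x than the pointer at rest. Right when the pointer's x equals the marker's within 5 mm (blade between the ribs).
- vblock: Bystander: steel V-block 70 x 50 x 44 mm with a groove along its top, loose, on the bench to the other side of the fixture from the block.
- coupling: Bystander: brass turned coupling, 34 mm diameter, 34 mm high, loose and standing.
- driver: Bystander: screwdriver, 190 mm long, lying on the bench.
- parts_tray: Bystander: grey empty plastic tray 130 x 100 x 35 mm.
Not all that is in view belongs to the job. What is shaped like the block but green or yellow is not meant.

How it is judged:
By the outcome, as a careful person would: the job done as asked, in the order asked, and still so for the second after the job is handed in, while the arm keeps its last pose, push and grip.
It also fails if it takes over 56 s, if anything falls off the work surface, if the arm or the gripper's body presses on something with over 40 N, if the wrist force passes 120 N, or if a joint passes its speed limit or range.

## Working session

There is one attempt and no reset: what is moved stays moved. The work goes in short steps, Python scripts to look and compute and a tool call to move; the robot and the scene stay as the last step left them, time stands still between calls to the robot, and variables do not carry over. Pictures are saved under pics/ and viewed, at most 10 in all, crops included, and the job is handed in when it is done.

Besides the shell and the picture viewer there is one more tool, called after "Request:" by a JSON object that holds its "method" and its "body", one argument or row to a line. move_arm: Moves the arm, as the interface text tells. Its arguments: {"type":"object","properties":{"moves":{"type":"array","items":{"type":"object","properties":{"turn":{"type":"array","items":{"type":"number"}},"translation":{"type":"array","items":{"type":"number"}},"hand":{"type":"number"}}}},"grip_force":{"type":"number"}},"required":["moves"]}

```bash
mkdir -p pics; cat > h.py <<'E'
import numpy as np, cv2, pickle
from rig import sense, capture, finish_job
from scipy.spatial.transform import Rotation as Ro
def cam(name):
    s=sense(); c=capture(name)
    if 'R' not in c or c.get('R') is None:
        q=s['ee_rot']; Rt=Ro.from_quat([q[1],q[2],q[3],q[0]]).as_matrix()
        T=np.array(c['T_tool_cam']); Rw=Rt@T[:3,:3]; tw=Rt@T[:3,3]+np.array(s['eef_pos'])
        c['R']=Rw.T; c['t']=-Rw.T@tw
    c['R']=np.array(c['R']); c['t']=np.array(c['t']).ravel()
    c['f']=c['image'].shape[0]/2/np.tan(np.radians(c['vertical_fov'])/2)
    return c
def pts(c):
    v,u=np.mgrid[:420,:560]; z=c['z_map']
    P=np.stack([(u-c['cx'])/c['f']*z,(v-c['cy'])/c['f']*z,z],-1)
    return (P-c['t'])@c['R']
def ray(c,u,v,h):
    d=c['R'].T@np.array([(u-c['cx'])/c['f'],(v-c['cy'])/c['f'],1]); o=-c['R'].T@c['t']
    return o+d*(h-o[2])/d[2]
E
python3 - <<'E'
from h import *
for n in ('side','top'):
    c=cam(n); pickle.dump(c,open(n+'.pkl','wb')); cv2.imwrite(f'pics/{n}0.png',c['image'])
    print(n,c['f'],c['cx'],c['cy'],-c['R'].T@c['t'],c['R'])
print(sense())
E
```

```text
side 434.5045148992827 276.61162875789904 215.6781607536452 [237.00442195 857.35547864 733.75166739] [[-0.94506303 -0.32688635  0.00109034]
 [-0.19944561  0.57396921 -0.7942171 ]
 [ 0.25899291 -0.75080268 -0.60763312]]
top 457.6267572639907 275.10100400296716 205.57148091133072 [ 404.24969368   29.12921758 1139.69716834] [[ 0.00551097 -0.99997717  0.00391092]
 [-0.99141902 -0.00597453 -0.1305857 ]
 [ 0.13060608 -0.0031577  -0.99142931]]
{'time_s': 0.1, 'joints': array([-1.40039443e+00,  3.13378086e-01,  1.49832657e+00,  2.21090734e-05,
        1.33102880e+00, -2.23361837e-01]), 'dq': array([-0.00031168, -0.00147717, -0.00242084,  0.00039758,  0.00038244,
       -0.00052534]), 'tau': array([ 2.42285874e-03, -4.12902725e+01, -2.60141104e+01, -1.65909255e-04,
        3.05019115e-03,  6.98387737e-06]), 'eef_pos': array([ 201.40200624, -484.61328445,  249.81346981]), 'ee_rot': array([-5.69917696e-04,  9.80681645e-01,  1.95609780e-01,  2.58354998e-05]), 'force': array([-0.30651258,  0.15524678, -0.30895981]), 'wrist_torque': array([-0.02330412,  0.03697168,  0.04516394]), 'grip_force': 0.0, 'grip_width': 0.9967868604690827}
```

View pics/top0.png

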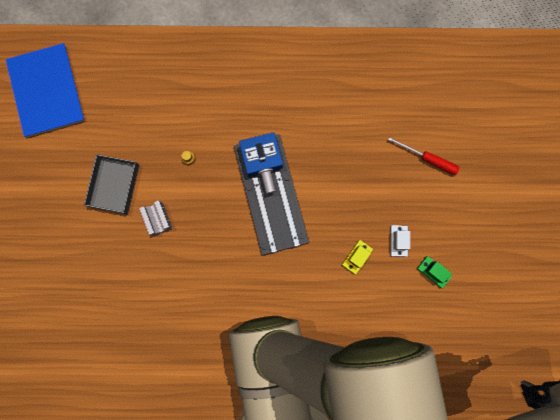

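View pics/side0.png

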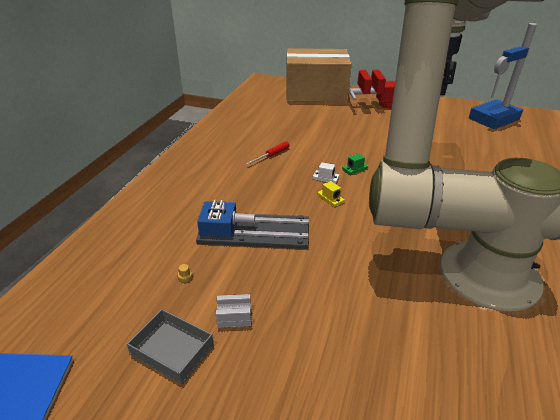

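The top view shows the aluminium block at about (400,241), yellow and green decoys at (357,257) and (435,271), and the fixture from (285,250) to its blue housing at (260,152). I'll measure these coarsely, then refine with the wrist camera.

```bash
python3 - <<'E'
from h import *
c=pickle.load(open('top.pkl','rb')); P=pts(c); im=c['image']; hsv=cv2.cvtColor(im,cv2.COLOR_BGR2HSV)
def reg(u0,u1,v0,v1):
    m=np.zeros((420,560),bool); m[v0:v1,u0:u1]=1; return m
b=reg(382,418,218,264)&(hsv[...,1]<60)&(hsv[...,2]>100)
X=P[b]; print('block z pct',np.percentile(X[:,2],[5,50,95]))
for lo,hi in((6,20),(38,52)):
    Y=X[(X[:,2]>lo)&(X[:,2]<hi)]; print(len(Y),Y.mean(0), cv2.minAreaRect(Y[:,:2].astype(np.float32)))
h=reg(230,295,125,185)&(hsv[...,0]>100)&(hsv[...,0]<125)&(hsv[...,1]>120)&(P[...,2]>56)&(P[...,2]<70)
Y=P[h]; print('housing',len(Y),Y.mean(0),cv2.minAreaRect(Y[:,:2].astype(np.float32)))
h=reg(225,320,120,265)&(P[...,2]>8)
Y=P[h]; print('fixture',len(Y),cv2.minAreaRect(Y[:,:2].astype(np.float32)))
s=sense();print(s['eef_pos'])
w=cam('wrist');print(w['T_tool_cam'],w['f'],w['cx'],w['cy'])
E
```

```text
block z pct [ 6.96317253 37.59334476 48.51111533]
230 [ 467.37417687 -276.61144722   12.07683911] ((468.3449401855469, -280.74755859375), (39.743064880371094, 76.06729888916016), 87.9944076538086)
249 [ 468.10781367 -279.80608596   45.80853469] ((468.023681640625, -280.11370849609375), (31.175830841064453, 43.502079010009766), 87.07015991210938)
housing 835 [672.69616222  60.71280947  63.55591325] ((674.3670654296875, 61.05079650878906), (84.4106674194336, 89.0645980834961), 15.09571361541748)
fixture 5606 ((591.5238037109375, 21.94727325439453), (356.8927001953125, 153.717041015625), 15.597715377807617)
[ 201.40200624 -484.61328445  249.81346981]
[[ 6.85380128e-04 -9.45221885e-01 -3.26427816e-01  8.39591198e+01]
 [ 9.99998722e-01  1.11924846e-03 -1.14132090e-03 -1.41564470e+00]
 [ 1.44415532e-03 -3.26426617e-01  9.45221444e-01 -1.23782758e+02]
 [ 0.00000000e+00  0.00000000e+00  0.00000000e+00  1.00000000e+00]] 344.93866548450245 281.1705755539502 211.5777311712988
```

Request:
{"method": "move_arm", "body": {
  "moves": [
    {"turn": [0, 0, 0], "translation": [36, -9.6, 4], "hand": 1},
    {"turn": [0, 0, 0], "translation": [36, -9.6, 4], "hand": 1},
    {"turn": [0, 0, 0], "translation": [36, -9.6, 4], "hand": 1},
    {"turn": [0, 0, 0], "translation": [36, -9.6, 4], "hand": 1},
    {"turn": [0, 0, 0], "translation": [36, -9.6, 4], "hand": 1},
    {"turn": [0, 0, 0], "translation": [36, -9.6, 4], "hand": 1},
    {"turn": [0, 0, 0], "translation": [36, -9.6, 4], "hand": 1},
    {"turn": [0, 0, 0], "translation": [36, -9.6, 4], "hand": 1},
    {"turn": [0, 0, 0], "translation": [36, -9.6, 4], "hand": 1},
    {"turn": [0, 0, 0], "translation": [0, 0, 4], "hand": 1}
  ]
}}

```text
time_s: 0.98
eef_pos: [471.0, -276.8, 209.8]
ee_rot: [-0.001, 0.98, 0.198, 0.001]
force: [0.4, 0.4, 0.6]
grip_width: 1.005
grip_force: 0.0
```

Request:
{"method": "move_arm", "body": {
  "moves": [
    {"turn": [0, 0, 0.109], "translation": [0, 0, 8], "hand": 1},
    {"turn": [0, 0, 0.109], "translation": [0, 0, 8], "hand": 1},
    {"turn": [0, 0, 0.109], "translation": [0, 0, 8], "hand": 1},
    {"turn": [0, 0, 0.109], "translation": [0, 0, 8], "hand": 1},
    {"turn": [0, 0, 0], "translation": [0, 0, 0], "hand": 1},
    {"turn": [0, 0, 0], "translation": [0, 0, 0], "hand": 1}
  ]
}}

```text
time_s: 1.48
eef_pos: [467.2, -280.8, 178.1]
ee_rot: [-0.0, 1.0, -0.02, -0.0]
force: [0.6, 0.5, 0.6]
grip_width: 0.999
grip_force: 0.0
```

```bash
cat >> h.py <<'E'
def tool(s):
    q=s['ee_rot']; return Ro.from_quat([q[1],q[2],q[3],q[0]]).as_matrix()
def delta(s,target): return tool(s).T@(np.array(target)-s['eef_pos'])
def heading(s): R=tool(s); return np.degrees(np.arctan2(R[1,0],R[0,0])), R[2,2]
E
python3 - <<'E'
from h import *
w=cam('wrist'); s=sense(); cv2.imwrite('pics/w1.png',w['image']); P=pts(w)
print(s['time_s'],s['eef_pos'],heading(s),s['joints'])
hsv=cv2.cvtColor(w['image'],cv2.COLOR_BGR2HSV)
near=(np.hypot(P[...,0]-468,P[...,1]+280)<60)&(hsv[...,1]<60)&(w['z_map']>0)
for lo,hi in((7,17),(40,52)):
    m=(near&(P[...,2]>lo)&(P[...,2]<hi)).astype(np.uint8); Y=P[m>0]
    print(len(Y),np.median(Y[:,2]),cv2.minAreaRect(Y[:,:2].astype(np.float32)))
E
```

```text
1.5333 [ 467.44117665 -280.89974699  178.54847719] (np.float64(-2.2317974458920165), np.float64(-0.9999999967461571)) [-7.56013346e-01  4.22017814e-01  1.53778104e+00  3.76802014e-06
  1.18171320e+00  8.53733767e-01]
1368 12.301133035954148 ((467.1097412109375, -279.1322937011719), (39.785152435302734, 76.4052734375), 88.18267059326172)
2241 46.2743755351179 ((467.4432373046875, -279.0253601074219), (31.584245681762695, 45.3828239440918), 88.67166137695312)
```

View pics/w1.png

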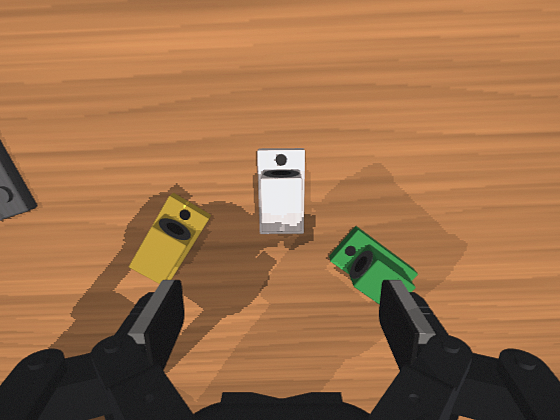

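The block is centred at pixel (281,195) and aligned. The yellow and green decoys lie close on either side, so I'll half-close the fingers before descending.

Request:
{"method": "move_arm", "body": {
  "moves": [
    {"turn": [0, 0, -0.008], "translation": [0, -1.5, 12], "hand": 0.6},
    {"turn": [0, 0, 0], "translation": [0, 0, 12], "hand": 0.6},
    {"turn": [0, 0, 0], "translation": [0, 0, 12], "hand": 0.6},
    {"turn": [0, 0, 0], "translation": [0, 0, 12], "hand": 0.6},
    {"turn": [0, 0, 0], "translation": [0, 0, 10], "hand": 0.6},
    {"turn": [0, 0, 0], "translation": [0, 0, 10], "hand": 0.6},
    {"turn": [0, 0, 0], "translation": [0, 0, 10], "hand": 0.6},
    {"turn": [0, 0, 0], "translation": [0, 0, 6], "hand": 0.6},
    {"turn": [0, 0, 0], "translation": [0, 0, 0], "hand": 0.6}
  ]
}}

```text
time_s: 2.28
eef_pos: [467.1, -278.9, 93.1]
ee_rot: [-0.001, 1.0, -0.017, -0.001]
force: [-0.0, 0.2, -0.2]
grip_width: 0.6
grip_force: 0.0
```

```bash
python3 - <<'E'
from h import *
w=cam('wrist'); s=sense(); cv2.imwrite('pics/w2.png',w['image'])
print(s['eef_pos'],heading(s),s['force'],s['grip_width'])
E
```

```text
[ 467.43491849 -279.15535733   93.91449146] (np.float64(-1.942376435052974), np.float64(-0.9999996462707659)) [-0.78323791 -0.09171902  0.49922545] 0.5966014329944325
```

View pics/w2.png

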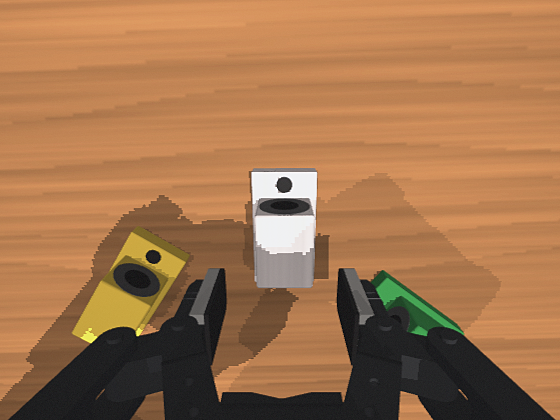

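The block sits centred between the pads (column 285 against 282). Before descending I'll check the decoys' clearance numerically.

```bash
python3 - <<'E'
from h import *
c=pickle.load(open('top.pkl','rb')); P=pts(c); hsv=cv2.cvtColor(c['image'],cv2.COLOR_BGR2HSV)
X=P-np.array([467.4,-279.1,0])
for n,lo,hi in(('y',22,34),('g',45,80)):
    m=(hsv[...,0]>lo)&(hsv[...,0]<hi)&(hsv[...,1]>120)&(np.abs(X[...,0])<90)&(np.abs(X[...,1])<130)&(P[...,2]>4)
    Y=X[m]
    for r in((-45,-20),(-20,20),(20,45)):
        k=(Y[:,0]>r[0])&(Y[:,0]<r[1])
        if k.any(): Z=Y[k]; i=np.argmin(abs(Z[:,1])); print(n,r,Z[i])
E
```

```text
y (-45, -20) [-41.93773539 -62.90489319   6.5696309 ]
y (-20, 20) [-18.28803269  65.70744214  10.99211446]
g (-45, -20) [-44.49638994 -62.79968605  14.0947846 ]
```

Request:
{"method": "move_arm", "body": {
  "moves": [
    {"turn": [0, 0, 0], "translation": [0, 0, 12], "hand": 0.6},
    {"turn": [0, 0, 0], "translation": [0, 0, 12], "hand": 0.6},
    {"turn": [0, 0, 0], "translation": [0, 0, 12], "hand": 0.6},
    {"turn": [0, 0, 0], "translation": [0, 0, 10], "hand": 0.6},
    {"turn": [0, 0, 0], "translation": [0, 0, 8], "hand": 0.6},
    {"turn": [0, 0, 0], "translation": [0, 0, 5], "hand": 0.6},
    {"turn": [0, 0, 0], "translation": [0, 0, 0], "hand": 0.6},
    {"turn": [0, 0, 0], "translation": [0, 0, 0], "hand": 0.6}
  ]
}}

```text
time_s: 3.0
eef_pos: [467.7, -279.3, 35.5]
ee_rot: [0.0, 1.0, -0.017, 0.0]
force: [-1.4, -0.0, 0.6]
grip_width: 0.601
grip_force: 0.0
```

Request:
{"method": "move_arm", "body": {
  "moves": [
    {"turn": [0, 0, 0], "translation": [0, 0, 0], "hand": 0.2},
    {"turn": [0, 0, 0], "translation": [0, 0, 0], "hand": 0.2},
    {"turn": [0, 0, 0], "translation": [0, 0, 0], "hand": 0.2},
    {"turn": [0, 0, 0], "translation": [0, 0, 0], "hand": 0.2},
    {"turn": [0, 0, 0], "translation": [0, 0, 0], "hand": 0.2},
    {"turn": [0, 0, 0], "translation": [0, 0, 0], "hand": 0.2}
  ],
  "grip_force": 60
}}

```text
time_s: 3.5
eef_pos: [468.0, -279.6, 36.2]
ee_rot: [0.001, 1.0, -0.017, 0.001]
force: [0.1, -1.0, 6.0]
grip_width: 0.361
grip_force: 61.2
```

Request:
{"method": "move_arm", "body": {
  "moves": [
    {"turn": [0, 0, 0], "translation": [0, 0, -8], "hand": 0.2},
    {"turn": [0, 0, 0], "translation": [0, 0, -16], "hand": 0.2},
    {"turn": [0, 0, 0], "translation": [0, 0, -22], "hand": 0.2},
    {"turn": [0, 0, 0], "translation": [0, 0, -25], "hand": 0.2},
    {"turn": [0, 0, 0], "translation": [0, 0, -25], "hand": 0.2},
    {"turn": [0, 0, 0], "translation": [0, 0, -22], "hand": 0.2},
    {"turn": [0, 0, 0], "translation": [0, 0, -16], "hand": 0.2},
    {"turn": [0, 0, 0], "translation": [0, 0, -8], "hand": 0.2}
  ]
}}

```text
time_s: 4.17
eef_pos: [467.8, -279.4, 179.5]
ee_rot: [0.001, 1.0, -0.017, 0.001]
force: [0.0, -0.8, -2.4]
grip_width: 0.361
grip_force: 60.2
```

Request:
{"method": "move_arm", "body": {
  "moves": [
    {"turn": [0, 0, 0], "translation": [1.5, -12, 0], "hand": 0.2},
    {"turn": [0, 0, 0], "translation": [3, -24, 0], "hand": 0.2},
    {"turn": [0, 0, 0], "translation": [4, -36, 0], "hand": 0.2},
    {"turn": [0, 0, 0], "translation": [4.5, -39, 0], "hand": 0.2},
    {"turn": [0, 0, 0], "translation": [4.5, -39, 0], "hand": 0.2},
    {"turn": [0, 0, 0], "translation": [4.5, -39, 0], "hand": 0.2},
    {"turn": [0, 0, 0], "translation": [4.5, -39, 0], "hand": 0.2},
    {"turn": [0, 0, 0], "translation": [4, -35, 0], "hand": 0.2},
    {"turn": [0, 0, 0], "translation": [3, -24, 0], "hand": 0.2},
    {"turn": [0, 0, 0], "translation": [1.5, -11, 0], "hand": 0.2}
  ]
}}

```text
time_s: 5.0
eef_pos: [511.8, 21.0, 176.1]
ee_rot: [-0.001, 1.0, -0.016, -0.001]
force: [-0.3, -0.6, -2.4]
grip_width: 0.364
grip_force: 60.2
```

Request:
{"method": "move_arm", "body": {
  "moves": [
    {"turn": [0, 0, -0.05], "translation": [0, 0, 0], "hand": 0.2},
    {"turn": [0, 0, -0.08], "translation": [0, 0, 0], "hand": 0.2},
    {"turn": [0, 0, -0.09], "translation": [0, 0, 0], "hand": 0.2},
    {"turn": [0, 0, -0.077], "translation": [0, 0, 0], "hand": 0.2},
    {"turn": [0, 0, 0], "translation": [0, 0, 0], "hand": 0.2},
    {"turn": [0, 0, 0], "translation": [0, 0, 0], "hand": 0.2},
    {"turn": [0, 0, 0], "translation": [0, 0, 0], "hand": 0.2}
  ]
}}

```text
time_s: 5.58
eef_pos: [512.4, 17.3, 176.9]
ee_rot: [-0.0, 0.992, 0.13, -0.0]
force: [0.4, 0.0, -2.6]
grip_width: 0.363
grip_force: 60.2
```

```bash
python3 - <<'E'
from h import *
w=cam('wrist'); s=sense(); cv2.imwrite('pics/w3.png',w['image']); P=pts(w); pickle.dump((w,s),open('w3.pkl','wb'))
print(s['time_s'],s['eef_pos'],heading(s),s['force'],s['grip_width'],s['joints'][5])
a=np.radians(15.1); ex=np.array([np.cos(a),np.sin(a),0]); ey=np.array([-np.sin(a),np.cos(a),0]); O=np.array([580.2,35.65,0])
F=np.stack([(P-O)@ex,(P-O)@ey,P[...,2]],-1)
hsv=cv2.cvtColor(w['image'],cv2.COLOR_BGR2HSV); ok=w['z_map']>0
bl=ok&(hsv[...,0]>100)&(hsv[...,0]<125)&(hsv[...,1]>120)&(abs(F[...,2]-63)<5)&(abs(F[...,0]-97)<70)
Y=P[bl]; print('housing',len(Y),np.median(Y[:,2]),cv2.minAreaRect(Y[:,:2].astype(np.float32)),'min fx',np.percentile(F[bl][:,0],[.5,99.5]),np.percentile(F[bl][:,1],[.5,99.5]))
ra=ok&(abs(F[...,2]-23)<2.5)&(abs(F[...,1])<45)&(F[...,0]<48)&(F[...,0]>-139)
for sg in(1,-1):
    Y=F[ra&(sg*F[...,1]>15)]; print('rail',sg,len(Y),np.percentile(Y[:,1],[1,50,99]),np.polyfit(Y[:,0],Y[:,1],1),np.median(Y[:,2]))
hi=ok&(abs(F[...,2]-75)<4)&(abs(F[...,1])<45)&(F[...,0]>60)&(F[...,0]<140)
Y=F[hi];print('high',len(Y))
np.set_printoptions(suppress=True)
for y0 in range(-30,30,6):
    k=Y[(Y[:,1]>=y0)&(Y[:,1]<y0+6)]
    if len(k): print(y0,np.histogram(k[:,0],bins=np.arange(70,122,2))[0])
E
```

```text
5.6333 [512.52666608  17.3090421  177.0004482 ] (np.float64(14.935122986487197), np.float64(-0.9999998156180637)) [-0.16504366  0.88533558 -3.88804552] 0.3599992757326213 1.1151116899922149
housing 2971 62.84767312353958 ((638.1510620117188, 54.33892059326172), (11.032210350036621, 89.61710357666016), 14.777880668640137) min fx [55.6529922  66.18639018] [-40.98899868  46.5739043 ]
rail 1 2347 [25.45024599 31.27190695 37.33001793] [-1.22988397e-03  3.13125300e+01] 23.217600556137835
rail -1 2400 [-42.99546941 -26.49713562 -20.52960004] [ 1.13101646e-02 -2.66834028e+01] 23.108823783750868
high 0
```

View pics/w3.png

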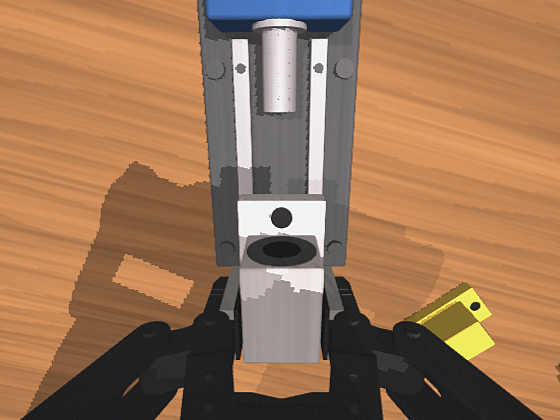

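The carried block is aligned with the channel (flange centre column about 281), and the nose tip is at (279,112). The marker is out of view, so I'll move forward at height to see it.

Request:
{"method": "move_arm", "body": {
  "moves": [
    {"turn": [0, 0, 0], "translation": [10, 0, 0], "hand": 0.2},
    {"turn": [0, 0, 0], "translation": [20, 0, 0], "hand": 0.2},
    {"turn": [0, 0, 0], "translation": [20, 0, 0], "hand": 0.2},
    {"turn": [0, 0, 0], "translation": [15, 0, 0], "hand": 0.2},
    {"turn": [0, 0, 0], "translation": [5, 0, 0], "hand": 0.2},
    {"turn": [0, 0, 0], "translation": [0, 0, 0], "hand": 0.2},
    {"turn": [0, 0, 0], "translation": [0, 0, 0], "hand": 0.2},
    {"turn": [0, 0, 0], "translation": [0, 0, 0], "hand": 0.2}
  ]
}}

```text
time_s: 6.3
eef_pos: [579.6, 35.4, 177.3]
ee_rot: [-0.0, 0.991, 0.131, -0.0]
force: [0.3, 0.4, -3.0]
grip_width: 0.368
grip_force: 60.2
```

```bash
cat > m.py <<'E'
from h import *
np.set_printoptions(suppress=True,linewidth=150,precision=2)
a=np.radians(15.0); ex=np.array([np.cos(a),np.sin(a),0]); ey=np.array([-np.sin(a),np.cos(a),0]); O=np.array([580.2,35.65,0])+2.4*ey
def fr(P): return np.stack([(P-O)@ex,(P-O)@ey,P[...,2]],-1)
E
python3 - <<'E'
from m import *
w=cam('wrist'); s=sense(); cv2.imwrite('pics/w4.png',w['image']); P=pts(w); F=fr(P); ok=w['z_map']>0
print(s['time_s'],s['eef_pos'],heading(s),fr(s['eef_pos']))
hi=ok&(abs(F[...,2]-75)<3)&(abs(F[...,1])<45)&(F[...,0]>60)&(F[...,0]<140)
Y=F[hi];print('high',len(Y))
for y0 in range(-36,36,4):
    k=Y[(Y[:,1]>=y0)&(Y[:,1]<y0+4)]
    if len(k): print(y0,np.histogram(k[:,0],bins=np.arange(70,122,2))[0])
hsv=cv2.cvtColor(w['image'],cv2.COLOR_BGR2HSV)
bl=ok&(hsv[...,0]>100)&(hsv[...,0]<125)&(hsv[...,1]>120)&(abs(F[...,2]-63)<3)&(abs(F[...,0]-97)<70)
print('housing',np.percentile(F[bl],[.3,99.7],axis=0))
# nose front: top line height 57
n=ok&(abs(F[...,1])<6)&(abs(F[...,2]-56)<4)&(F[...,0]>-15)&(F[...,0]<50); print('nose x min',np.percentile(F[n][:,0],[.5,2]) if n.any() else None)
# from w3: block flange in hand (underside z ~ tcp-34)
w,s=pickle.load(open('w3.pkl','rb')); F=fr(pts(w)); e=fr(s['eef_pos']); print('tcp',e)
D=F-e
g=(hsv[...,0]>=0)&(abs(D[...,0])<45)&(abs(D[...,1])<24)
for z0 in range(-40,30,4):
    k=D[g&(D[...,2]>=z0)&(D[...,2]<z0+4)]
    if len(k)>30: print(z0,len(k),np.percentile(k[:,:2],[1,99],axis=0).ravel())
fl=g&(abs(D[...,2]+24)<5)&(D[...,0]>20); print(cv2.minAreaRect(D[fl][:,:2].astype(np.float32)))
ra=(abs(F[...,2]-23)<2.5)&(abs(F[...,1])<37)&(F[...,0]<48)&(F[...,0]>-80)
for sg in(1,-1):
    Y=F[ra&(sg*F[...,1]>15)]; print('rail',sg,np.percentile(Y[:,1],[1,50,99]),np.polyfit(Y[:,0],Y[:,1],1))
E
```

```text
6.35 [579.68  35.37 177.38] (np.float64(15.026495459579309), np.float64(-0.9999999180711631)) [ -0.58  -2.53 177.38]
high 1401
-36 [ 0  0  0  0  0  0  0  0  0  6 12  3  0  0  0  0  0  0  8 11  3  0  0  0  0]
-32 [ 0  0  0  0  0  0  0  0  0 19 27  7  0  0  1  2  1  0 23 24  6  0  0  0  0]
-28 [ 0  0  0  0  0  0  0  0  0 20 25  5  0  2  2  3  1  0 25 21  7  0  0  0  0]
-24 [ 0  0  0  0  0  0  0  0  0 19 28  7  0  0  0  0  0  0 21 26  7  0  0  0  0]
-20 [ 0  0  0  0  0  0  0  0  0 19 24  6  0  0  0  0  0  0 23 26  7  0  0  0  0]
-16 [ 0  0  0  0  0  0  0  0  0 20 27  7  0  0  0  0  0  0 20 22  6  0  0  0  0]
-12 [ 0  0  0  0  0  0  0  0  0 12 16  4  0  0  0  0  0  0 15 17  4  0  0  0  0]
-8 [0 0 0 0 6 9 6 0 0 0 0 0 0 0 0 0 0 0 0 0 0 0 0 0 0]
-4 [ 0  0  0  0 14 21 14  0  0  0  0  0  0  0  0  0  0  0  0  0  0  0  0  0  0]
0 [ 0  0  0  0 12 18 12  0  0  0  0  0  0  0  0  0  0  0  0  0  0  0  0  0  0]
4 [ 0  0  0  0  8 12  8  0  0  0  0  0  0  0  0  0  0  0  0  0  0  0  0  0  0]
8 [ 0  0  0  0  0  0  0  0  0  9 12  0  0  0  0  0  0  0 10 10  3  0  0  0  0]
12 [ 0  0  0  0  0  0  0  0  0 21 
[... 680 characters left out ...]
 12.04 -17.86  37.74  20.67]
-20 227 [ 21.04 -14.01  22.75  16.88]
-16 297 [  9.8  -20.69  22.94  23.12]
-12 365 [  6.5  -23.43  23.17  23.08]
-8 417 [  6.39 -23.63  23.23  23.08]
-4 494 [  6.16 -23.4   23.21  23.27]
0 558 [  6.16 -23.48  23.13  23.12]
4 642 [  6.35 -23.32  23.03  23.04]
8 8013 [-20.68 -17.71  22.17  18.35]
12 376 [-10.64 -23.08  11.49  23.3 ]
16 891 [-10.94 -20.14  11.43  23.03]
20 332 [ -8.82 -23.42  12.35  23.59]
24 394 [ -6.65 -23.62  13.82  23.79]
28 400 [ 10.89 -23.78  13.82  23.82]
((29.253223419189453, 1.3614692687988281), (39.990806579589844, 18.284374237060547), 89.98466491699219)
rail 1 [23.03 28.86 34.89] [ 0.  28.9]
rail -1 [-34.77 -28.78 -22.9 ] [  0.   -28.76]
```

View pics/w4.png

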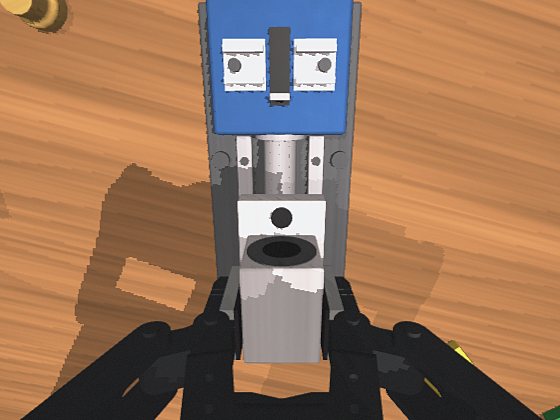

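Clear view. The pointer is at (280,97) and the ribs are at rows 45 and 85 on either side of it. The pointer stands at x≈81 and the marker at x≈99.3, so the nose must travel about 18.3 mm. Next: back 70 mm, 1.2 mm sideways, then down.

Request:
{"method": "move_arm", "body": {
  "moves": [
    {"turn": [0, 0, 0], "translation": [-10, -1.2, 0], "hand": 0.2},
    {"turn": [0, 0, 0], "translation": [-20, 0, 0], "hand": 0.2},
    {"turn": [0, 0, 0], "translation": [-20, 0, 0], "hand": 0.2},
    {"turn": [0, 0, 0], "translation": [-15, 0, 0], "hand": 0.2},
    {"turn": [0, 0, 0], "translation": [-5, 0, 0], "hand": 0.2},
    {"turn": [0, 0, 0], "translation": [0, 0, 10], "hand": 0.2},
    {"turn": [0, 0, 0], "translation": [0, 0, 20], "hand": 0.2},
    {"turn": [0, 0, 0], "translation": [0, 0, 20], "hand": 0.2},
    {"turn": [0, 0, 0], "translation": [0, 0, 20], "hand": 0.2},
    {"turn": [0, 0, 0], "translation": [0, 0, 10], "hand": 0.2}
  ]
}}

```text
time_s: 7.18
eef_pos: [511.8, 18.8, 94.6]
ee_rot: [-0.001, 0.991, 0.131, -0.001]
force: [0.2, 1.0, -3.4]
grip_width: 0.362
grip_force: 60.1
```

Request:
{"method": "move_arm", "body": {
  "moves": [
    {"turn": [0, 0, 0], "translation": [0, 0, 10], "hand": 0.2},
    {"turn": [0, 0, 0], "translation": [0, 0, 10], "hand": 0.2},
    {"turn": [0, 0, 0], "translation": [0, 0, 6], "hand": 0.2},
    {"turn": [0, 0, 0], "translation": [0, 0, 4], "hand": 0.2},
    {"turn": [0, 0, 0], "translation": [0, 0, 0], "hand": 0.2},
    {"turn": [0, 0, 0], "translation": [0, 0, 0], "hand": 0.2}
  ]
}}

```text
time_s: 7.68
eef_pos: [512.7, 18.5, 67.6]
ee_rot: [0.0, 0.991, 0.131, 0.0]
force: [0.0, -0.2, -3.0]
grip_width: 0.363
grip_force: 60.1
```

```bash
cat > k.py <<'E'
from m import *
w=cam('wrist'); s=sense(); F=fr(pts(w)); e=fr(s['eef_pos']); ok=w['z_map']>0
print(s['time_s'],'tcp F',e,heading(s),s['force'])
f=ok&(abs(F[...,2]-(e[2]-24))<4)&(abs(F[...,0]-e[0]-30)<9)&(abs(F[...,1])<25)
# flange colour filter by brightness; centre line by bearing-free strip ahead of the body
v=w['image'].max(2)
k=F[f&(v>120)&(abs(F[...,1]-e[1])<21.8)]
print('flange',len(k),np.percentile(k,[1,50,99],axis=0))
ra=ok&(abs(F[...,2]-23)<2.5)&(abs(F[...,1])<37)&(F[...,0]<48)&(F[...,0]>e[0]+40)
for sg in(1,-1):
    Y=F[ra&(sg*F[...,1]>18)]
    if len(Y): print('rail',sg,np.percentile(Y[:,1],[1,50,99]))
E
python3 k.py
```

```text
7.7333 tcp F [-69.56  -1.49  67.84] (np.float64(15.059955032066535), np.float64(-0.9999993732099218)) [-0.91 -0.16 -3.28]
flange 2924 [[-48.11 -19.45  40.44]
 [-39.37  -0.23  43.71]
 [-31.36  19.51  46.59]]
rail 1 [23.05 28.78 34.89]
rail -1 [-34.71 -28.56 -22.82]
```

Request:
{"method": "move_arm", "body": {
  "moves": [
    {"turn": [0, 0, 0], "translation": [0, 0, 5], "hand": 0.2},
    {"turn": [0, 0, 0], "translation": [0, 0, 4], "hand": 0.2},
    {"turn": [0, 0, 0], "translation": [0, 0, 3], "hand": 0.2},
    {"turn": [0, 0, 0], "translation": [0, 0, 2], "hand": 0.2},
    {"turn": [0, 0, 0], "translation": [0, 0, 1], "hand": 0.2},
    {"turn": [0, 0, 0], "translation": [0, 0, 0], "hand": 0.2},
    {"turn": [0, 0, 0], "translation": [0, 0, 0], "hand": 0.2},
    {"turn": [0, 0, 0], "translation": [0, 0, 0], "hand": 0.2}
  ]
}}

```text
time_s: 8.4
eef_pos: [512.5, 18.6, 52.4]
ee_rot: [0.0, 0.991, 0.131, 0.0]
force: [0.1, 0.7, -2.7]
grip_width: 0.366
grip_force: 60.1
```

Request:
{"method": "move_arm", "body": {
  "moves": [
    {"turn": [0, 0, 0], "translation": [0, 0, 0.7], "hand": 0.2},
    {"turn": [0, 0, 0], "translation": [0, 0, 0.7], "hand": 0.2},
    {"turn": [0, 0, 0], "translation": [0, 0, 0], "hand": 0.2},
    {"turn": [0, 0, 0], "translation": [0, 0, 0], "hand": 0.2}
  ]
}}

```text
time_s: 8.73
eef_pos: [512.5, 18.5, 51.2]
ee_rot: [0.0, 0.991, 0.131, 0.0]
force: [-2.5, 0.0, 0.7]
grip_width: 0.363
grip_force: 60.7
```

Request:
{"method": "move_arm", "body": {
  "moves": [
    {"turn": [0, 0, 0], "translation": [0, 0, 0.4], "hand": 0.2},
    {"turn": [0, 0, 0], "translation": [0, 0, 0], "hand": 0.2},
    {"turn": [0, 0, 0], "translation": [0, 0, 0], "hand": 0.2},
    {"turn": [0, 0, 0], "translation": [0, 0, 0], "hand": 0.2}
  ]
}}

```text
time_s: 9.07
eef_pos: [512.5, 18.5, 51.2]
ee_rot: [0.0, 0.991, 0.131, 0.0]
force: [-4.3, -0.7, 7.1]
grip_width: 0.363
grip_force: 61.6
```

```bash
python3 k.py; python3 -c "
from h import *
s=sense();print(s['wrist_torque'],s['grip_force'])"
```

```text
9.1167 tcp F [-69.83  -1.4   51.14] (np.float64(15.06337402605286), np.float64(-0.9999999191732887)) [-3.47  0.94  6.55]
flange 2950 [[-48.29 -19.51  23.63]
 [-39.53  -0.61  27.25]
 [-31.55  19.56  30.2 ]]
rail 1 [23.   28.73 34.87]
rail -1 [-34.66 -28.62 -22.84]
[-0.02248463  0.61674437 -0.04482259] 61.64003849029541
```

The block is seated: flange top at 27.2 mm, against 27 expected. I'll release and regrip it once so it settles flat and unstressed.

Request:
{"method": "move_arm", "body": {
  "moves": [
    {"turn": [0, 0, 0], "translation": [0, 0, 0], "hand": 0.45},
    {"turn": [0, 0, 0], "translation": [0, 0, 0], "hand": 0.45},
    {"turn": [0, 0, 0], "translation": [0, 0, -0.8], "hand": 0.45},
    {"turn": [0, 0, 0], "translation": [0, 0, 0], "hand": 0.45},
    {"turn": [0, 0, 0], "translation": [0, 0, 0], "hand": 0.45}
  ]
}}

```text
time_s: 9.53
eef_pos: [512.5, 18.5, 51.3]
ee_rot: [0.0, 0.991, 0.131, 0.0]
force: [-0.0, 0.3, 0.5]
grip_width: 0.448
grip_force: 0.0
```

Request:
{"method": "move_arm", "body": {
  "moves": [
    {"turn": [0, 0, 0], "translation": [0, 0, 0], "hand": 0.2},
    {"turn": [0, 0, 0], "translation": [0, 0, 0], "hand": 0.2},
    {"turn": [0, 0, 0], "translation": [0, 0, 0], "hand": 0.2},
    {"turn": [0, 0, 0], "translation": [0, 0, 0], "hand": 0.2},
    {"turn": [0, 0, 0], "translation": [0, 0, 0], "hand": 0.2}
  ],
  "grip_force": 60
}}

```text
time_s: 9.95
eef_pos: [512.6, 18.5, 51.5]
ee_rot: [0.0, 0.991, 0.131, 0.0]
force: [0.2, 0.6, 3.6]
grip_width: 0.359
grip_force: 60.8
```

```bash
python3 k.py
```

```text
10.0 tcp F [-69.74  -1.45  51.48] (np.float64(15.054462267256516), np.float64(-0.999999850898883)) [-0.14 -0.53  4.17]
flange 2915 [[-48.32 -19.5   24.07]
 [-39.51  -0.23  27.2 ]
 [-31.48  19.53  30.5 ]]
rail 1 [23.04 28.8  34.86]
rail -1 [-34.68 -28.59 -22.83]
```

Request:
{"method": "move_arm", "body": {
  "moves": [
    {"turn": [0, 0, 0], "translation": [3, 0, 0], "hand": 0.2},
    {"turn": [0, 0, 0], "translation": [5, 0, 0], "hand": 0.2},
    {"turn": [0, 0, 0], "translation": [6, 0, 0], "hand": 0.2},
    {"turn": [0, 0, 0], "translation": [6, 0, 0], "hand": 0.2},
    {"turn": [0, 0, 0], "translation": [6, 0, 0], "hand": 0.2},
    {"turn": [0, 0, 0], "translation": [6, 0, 0], "hand": 0.2},
    {"turn": [0, 0, 0], "translation": [5, 0, 0], "hand": 0.2},
    {"turn": [0, 0, 0], "translation": [3, 0, 0], "hand": 0.2},
    {"turn": [0, 0, 0], "translation": [0, 0, 0], "hand": 0.2},
    {"turn": [0, 0, 0], "translation": [0, 0, 0], "hand": 0.2}
  ]
}}

```text
time_s: 10.83
eef_pos: [550.8, 29.0, 51.5]
ee_rot: [-0.0, 0.991, 0.131, -0.0]
force: [-2.0, -0.1, 6.6]
grip_width: 0.364
grip_force: 61.4
```

```bash
python3 k.py
```

```text
10.8833 tcp F [-30.08  -1.24  51.49] (np.float64(15.06858870801752), np.float64(-0.9999998087897932)) [-2.41 -0.4   5.65]
flange 1050 [[ -8.89 -19.55  24.14]
 [ -0.37  13.17  27.21]
 [  8.18  19.93  30.97]]
rail 1 [23.05 28.77 34.87]
rail -1 [-34.67 -28.55 -22.83]
```

Request:
{"method": "move_arm", "body": {
  "moves": [
    {"turn": [0, 0, 0], "translation": [3, 0, 0], "hand": 0.2},
    {"turn": [0, 0, 0], "translation": [3, 0, 0], "hand": 0.2},
    {"turn": [0, 0, 0], "translation": [3, 0, 0], "hand": 0.2},
    {"turn": [0, 0, 0], "translation": [3, 0, 0], "hand": 0.2},
    {"turn": [0, 0, 0], "translation": [3, 0, 0], "hand": 0.2},
    {"turn": [0, 0, 0], "translation": [3, 0, 0], "hand": 0.2},
    {"turn": [0, 0, 0], "translation": [3, 0, 0], "hand": 0.2},
    {"turn": [0, 0, 0], "translation": [1, 0, 0], "hand": 0.2},
    {"turn": [0, 0, 0], "translation": [0, 0, 0], "hand": 0.2},
    {"turn": [0, 0, 0], "translation": [0, 0, 0], "hand": 0.2}
  ]
}}

```text
time_s: 11.72
eef_pos: [569.5, 34.0, 51.6]
ee_rot: [0.0, 0.991, 0.131, -0.004]
force: [-20.5, -6.6, 18.8]
grip_width: 0.367
grip_force: 63.1
```

```bash
cat > p.py <<'E'
from m import *
import sys
w=cam('wrist'); s=sense(); F=fr(pts(w)); e=fr(s['eef_pos']); ok=w['z_map']>0
print(s['time_s'],'tcp F',e,s['force'],s['force']@ex,s['wrist_torque'])
hi=ok&(abs(F[...,2]-75)<3)&(F[...,0]>70)&(F[...,0]<130)
pt=F[hi&(abs(F[...,1])<6)]; print('pointer',len(pt),np.percentile(pt[:,0],[2,50,98]) if len(pt) else '')
for sg in(1,-1):
    k=F[hi&(sg*F[...,1]>12)&(sg*F[...,1]<30)][:,0]
    if len(k): print('ribs',sg,[ (q.min(),q.mean(),q.max(),len(q)) for q in (k[k<98],k[k>101]) if len(q)])
if len(sys.argv)>1:
    c=cam('side'); cv2.imwrite(f'pics/s{sys.argv[1]}.png',np.vstack([np.hstack([w['image'],cv2.resize(c['image'][180:260,170:330],(560,420)[:2])])])[:,:][:, :]) if 0 else None
    a=w['image']; b=cv2.resize(c['image'][190:250,190:270],(560,420),interpolation=cv2.INTER_CUBIC)
    cv2.imwrite(f'pics/s{sys.argv[1]}.png',cv2.resize(np.hstack([a,b]),(800,300)))
E
python3 p.py 5
```

```text
11.7667 tcp F [-10.75  -1.18  51.59] [-19.95  -5.26  18.18] -20.62628112687274 [-0.9   2.86  0.01]
pointer 903 [89.21 91.1  93.23]
ribs 1 [(np.float64(88.29830126107093), np.float64(90.4298437261795), np.float64(95.79396754475084), 1360)]
ribs -1 [(np.float64(88.49677847540309), np.float64(90.56018924533123), np.float64(95.87130508772184), 1348)]
```

View pics/s5.png

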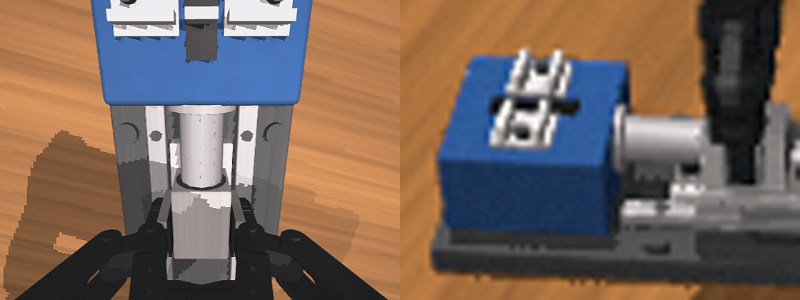

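The pointer (200,12 in the left half) has moved 10 mm and stands at the first rib, with about 8.5 mm to go. I'll ease the downward pressure slightly while pushing on.

Request:
{"method": "move_arm", "body": {
  "moves": [
    {"turn": [0, 0, 0], "translation": [0, 0, -0.4], "hand": 0.2},
    {"turn": [0, 0, 0], "translation": [1.5, 0, -0.3], "hand": 0.2},
    {"turn": [0, 0, 0], "translation": [1.5, 0, 0], "hand": 0.2},
    {"turn": [0, 0, 0], "translation": [1.5, 0, 0], "hand": 0.2},
    {"turn": [0, 0, 0], "translation": [1.5, 0, 0], "hand": 0.2},
    {"turn": [0, 0, 0], "translation": [1, 0, 0], "hand": 0.2},
    {"turn": [0, 0, 0], "translation": [1, 0, 0], "hand": 0.2},
    {"turn": [0, 0, 0], "translation": [0, 0, 0], "hand": 0.2},
    {"turn": [0, 0, 0], "translation": [0, 0, 0], "hand": 0.2}
  ]
}}

```text
time_s: 12.57
eef_pos: [575.7, 35.7, 51.7]
ee_rot: [-0.0, 0.991, 0.131, -0.006]
force: [-27.8, -8.7, 20.3]
grip_width: 0.364
grip_force: 63.1
```

```bash
python3 p.py; python3 k.py
```

```text
12.6167 tcp F [-4.34 -1.14 51.72] [-27.26  -9.06  21.31] -28.679697625923673 [-1.5   3.97 -0.05]
pointer 916 [95.56 97.54 99.7 ]
ribs 1 [(np.float64(88.43680238121102), np.float64(90.62457878352566), np.float64(97.99502103482511), 1254), (np.float64(101.03273543472557), np.float64(101.57533870883056), np.float64(102.12215610377521), 15)]
ribs -1 [(np.float64(88.63960419094211), np.float64(90.73485237712957), np.float64(97.93791328497085), 1249), (np.float64(101.1123226985003), np.float64(101.665424121987), np.float64(102.27888414077256), 15)]
12.6667 tcp F [-4.33 -1.15 51.73] (np.float64(15.107468986916013), np.float64(-0.9999187712573983)) [-26.54  -9.02  20.01]
flange 950 [[ 16.93 -19.39  25.52]
 [ 25.37  14.06  27.18]
 [ 33.4   20.12  28.74]]
rail 1 [23.11 28.82 34.87]
rail -1 [-34.65 -28.5  -22.84]
```

```bash
python3 - <<'E'
from m import *
s=sense();R=tool(s);print(R[2],R[:,0]@ey, fr(s['eef_pos']))
w=cam('wrist');F=fr(pts(w));e=fr(s['eef_pos'])
k=F[(abs(F[...,2]-61)<4)&(abs(F[...,0]-e[0])<20)&(abs(F[...,1])<14)&(w['image'].max(2)>110)]
A=np.c_[k[:,:2],np.ones(len(k))];print('top slope',len(k),np.linalg.lstsq(A,k[:,2],rcond=None)[0],np.median(k[:,2]))
E
```

```text
[-0.01 -0.   -1.  ] 0.001875536990099942 [-4.33 -1.15 51.73]
top slope 6158 [-0.01  0.   61.54] 61.58004973949913
```

Request:
{"method": "move_arm", "body": {
  "moves": [
    {"turn": [0, 0.004, 0], "translation": [0.5, 0, -0.1], "hand": 0.2},
    {"turn": [0, 0.004, 0], "translation": [0.5, 0, 0], "hand": 0.2},
    {"turn": [0, 0.004, 0], "translation": [0.5, 0, 0], "hand": 0.2},
    {"turn": [0, 0.003, 0], "translation": [0.3, 0, 0], "hand": 0.2},
    {"turn": [0, 0, 0], "translation": [0, 0, 0], "hand": 0.2},
    {"turn": [0, 0, 0], "translation": [0, 0, 0], "hand": 0.2}
  ]
}}

```text
time_s: 13.22
eef_pos: [577.9, 36.4, 51.5]
ee_rot: [-0.001, 0.991, 0.131, 0.002]
force: [-21.6, -7.1, 15.1]
grip_width: 0.366
grip_force: 62.4
```

```bash
cat > q.py <<'E'
from m import *
np.set_printoptions(precision=4,suppress=True)
s=sense();R=tool(s);print(R[2])
w=cam('wrist');F=fr(pts(w));e=fr(s['eef_pos'])
k=F[(abs(F[...,2]-61)<4)&(abs(F[...,0]-e[0])<20)&(abs(F[...,1])<14)&(w['image'].max(2)>110)]
A=np.c_[k[:,:2],np.ones(len(k))];print('top slope',len(k),np.linalg.lstsq(A,k[:,2],rcond=None)[0],np.median(k[:,2]))
E
python3 p.py; python3 q.py
```

```text
13.2667 tcp F [-2.01 -1.15 51.48] [-21.94  -7.53  14.74] -23.136196105014903 [-1.51  3.51 -0.06]
pointer 866 [ 97.97  99.82 101.9 ]
ribs 1 [(np.float64(88.4501703367027), np.float64(90.67238865038902), np.float64(97.8942678547254), 1173), (np.float64(101.02840864888945), np.float64(102.22418885761668), np.float64(102.89708377850883), 13)]
ribs -1 [(np.float64(88.62462500296701), np.float64(90.71755726481977), np.float64(97.99420845865303), 1153), (np.float64(101.33480558845228), np.float64(102.19294167997026), np.float64(102.99648782936333), 20)]
[ 0.0037 -0.0015 -1.    ]
top slope 6190 [-0.0016  0.0003 61.3108] 61.31361144529423
```

The pointer is at 99.8 against the marker's 99.4, and the block is flat (slope −0.0016). Now I'll hold steady.

Request:
{"method": "move_arm", "body": {
  "moves": [
    {"turn": [0, 0, 0], "translation": [0, 0, 0], "hand": 0.2},
    {"turn": [0, 0, 0], "translation": [0, 0, 0], "hand": 0.2},
    {"turn": [0, 0, 0], "translation": [0, 0, 0], "hand": 0.2},
    {"turn": [0, 0, 0], "translation": [0, 0, 0], "hand": 0.2},
    {"turn": [0, 0, 0], "translation": [0, 0, 0], "hand": 0.2},
    {"turn": [0, 0, 0], "translation": [0, 0, 0], "hand": 0.2},
    {"turn": [0, 0, 0], "translation": [0, 0, 0], "hand": 0.2},
    {"turn": [0, 0, 0], "translation": [0, 0, 0], "hand": 0.2},
    {"turn": [0, 0, 0], "translation": [0, 0, 0], "hand": 0.2},
    {"turn": [0, 0, 0], "translation": [0, 0, 0], "hand": 0.2}
  ]
}}

```text
time_s: 14.15
eef_pos: [577.9, 36.4, 51.5]
ee_rot: [-0.001, 0.991, 0.131, 0.002]
force: [-21.2, -7.1, 15.0]
grip_width: 0.367
grip_force: 62.4
```

Request:
{"method": "move_arm", "body": {
  "moves": [
    {"turn": [0, 0, 0], "translation": [0, 0, 0], "hand": 0.2},
    {"turn": [0, 0, 0], "translation": [0, 0, 0], "hand": 0.2},
    {"turn": [0, 0, 0], "translation": [0, 0, 0], "hand": 0.2},
    {"turn": [0, 0, 0], "translation": [0, 0, 0], "hand": 0.2},
    {"turn": [0, 0, 0], "translation": [0, 0, 0], "hand": 0.2},
    {"turn": [0, 0, 0], "translation": [0, 0, 0], "hand": 0.2},
    {"turn": [0, 0, 0], "translation": [0, 0, 0], "hand": 0.2},
    {"turn": [0, 0, 0], "translation": [0, 0, 0], "hand": 0.2},
    {"turn": [0, 0, 0], "translation": [0, 0, 0], "hand": 0.2},
    {"turn": [0, 0, 0], "translation": [0, 0, 0], "hand": 0.2}
  ]
}}

```text
time_s: 14.98
eef_pos: [577.9, 36.3, 51.5]
ee_rot: [-0.001, 0.991, 0.131, 0.002]
force: [-22.6, -7.7, 15.3]
grip_width: 0.359
grip_force: 62.4
```

Request:
{"method": "move_arm", "body": {
  "moves": [
    {"turn": [0, 0, 0], "translation": [0, 0, 0], "hand": 0.2},
    {"turn": [0, 0, 0], "translation": [0, 0, 0], "hand": 0.2},
    {"turn": [0, 0, 0], "translation": [0, 0, 0], "hand": 0.2},
    {"turn": [0, 0, 0], "translation": [0, 0, 0], "hand": 0.2},
    {"turn": [0, 0, 0], "translation": [0, 0, 0], "hand": 0.2},
    {"turn": [0, 0, 0], "translation": [0, 0, 0], "hand": 0.2},
    {"turn": [0, 0, 0], "translation": [0, 0, 0], "hand": 0.2},
    {"turn": [0, 0, 0], "translation": [0, 0, 0], "hand": 0.2},
    {"turn": [0, 0, 0], "translation": [0, 0, 0], "hand": 0.2},
    {"turn": [0, 0, 0], "translation": [0, 0, 0], "hand": 0.2}
  ]
}}

```text
time_s: 15.82
eef_pos: [577.9, 36.4, 51.5]
ee_rot: [-0.001, 0.991, 0.131, 0.002]
force: [-22.1, -7.5, 14.0]
grip_width: 0.362
grip_force: 62.4
```

Request:
{"method": "move_arm", "body": {
  "moves": [
    {"turn": [0, 0, 0], "translation": [0, 0, 0], "hand": 0.2},
    {"turn": [0, 0, 0], "translation": [0, 0, 0], "hand": 0.2},
    {"turn": [0, 0, 0], "translation": [0, 0, 0], "hand": 0.2},
    {"turn": [0, 0, 0], "translation": [0, 0, 0], "hand": 0.2},
    {"turn": [0, 0, 0], "translation": [0, 0, 0], "hand": 0.2},
    {"turn": [0, 0, 0], "translation": [0, 0, 0], "hand": 0.2},
    {"turn": [0, 0, 0], "translation": [0, 0, 0], "hand": 0.2},
    {"turn": [0, 0, 0], "translation": [0, 0, 0], "hand": 0.2},
    {"turn": [0, 0, 0], "translation": [0, 0, 0], "hand": 0.2},
    {"turn": [0, 0, 0], "translation": [0, 0, 0], "hand": 0.2}
  ]
}}

```text
time_s: 16.65
eef_pos: [578.0, 36.3, 51.5]
ee_rot: [-0.001, 0.991, 0.131, 0.002]
force: [-21.2, -7.3, 15.3]
grip_width: 0.366
grip_force: 62.4
```

```bash
python3 p.py 6; python3 q.py
```

```text
16.7 tcp F [-1.99 -1.12 51.49] [-21.36  -7.63  14.98] -22.611398914634414 [-1.5   3.5  -0.11]
pointer 864 [ 97.98  99.81 102.01]
ribs 1 [(np.float64(88.53344743922156), np.float64(90.6897429097891), np.float64(97.97936227898316), 1173), (np.float64(101.06539120489869), np.float64(101.8312143753864), np.float64(102.89821446633657), 19)]
ribs -1 [(np.float64(88.58868740489706), np.float64(90.76438102777219), np.float64(97.85861083630282), 1163), (np.float64(101.04187432918083), np.float64(101.93372298461092), np.float64(103.28573533192007), 27)]
[ 0.0037 -0.0016 -1.    ]
top slope 6184 [-0.0014  0.002  61.3048] 61.30227975507188
```

View pics/s6.png

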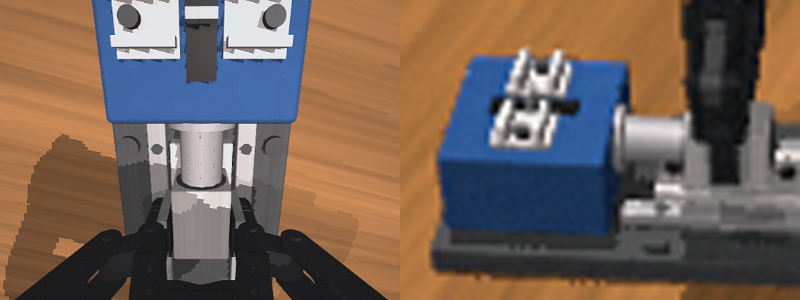

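The pointer tip (200,12) lines up with the saddle's bolts midway between the ribs, it has stayed steady for over 3 s, and the block is flat. Handing in.

```bash
python3 -c "
from rig import finish_job
print(finish_job())"
```

```text
the job is handed in; nothing more can be done
None
```

The job is handed in: the block lies flat in the channel and the arm is still pressing it on the nose, with the pointer between the marker's ribs (within about 1 mm of centre) and held steady for over 3 s.

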